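# Gauge a pulley's keyed bore

## Robot

A 6-joint arm with a two-finger parallel gripper is mounted at the origin on the work surface. World frame = base frame: x ahead of the robot, y to its left, z up, the work surface at z = 0. Lengths are in m, angles in rad, forces in N, time in s.
With the tool pointing down it reaches from about 0.3 to 0.775 m from the base axis. Payload 14.6 kg.
Tool frame: the origin (TCP) lies between the finger pads; the fingertips stand manip.nose_length ahead of it and the grasp point (between the pads) lies 2 mm behind it (manip.nose_length is the distance from the TCP to the fingertips, in m); z points along the fingers, y is the line along which they close (so a half turn about z gives the same grasp; the last joint's range is limited). The gripper opens to 94 mm and grips with 3 to 60 N. Pads are 16 mm wide; open, the fingers measure 119 mm over their backs; the gripper's body (75 mm by 177 mm) begins 78 mm behind the grasp point.
Start: joints at [-1.329, 0.3, 1.521, -0, 1.321, -0.067], TCP at [0.167, -0.524, 0.222] pointing down, gripper open.
Joint ranges: [-3.03, 3.03], [-0.79, 2.21], [0.23, 2.52], [-1.04, 4.18], [0, 3.07], [-2.55, 2.55]. Speed limits (rad/s): [2.22, 2.22, 2.57, 3.14, 3.14, 3.14].

## Interface

Orientations are given as a unit quaternion [w, x, y, z].
In Python, from station import manip, viewer, sign_off gives the robot as it stands.
- The arm moves only by the shell command python3 -m crank 'ROWS' [FORCE]. ROWS is JSON, a list of rows, each an object with "dp": the shift along the tool's x, y, z in m, a list of three; "twist": the turn, a rotation vector about the tool's x, y, z in rad, a list of three; "fingers": the closure in counts, from 0 (fully open) to 255 (shut). In form: [{"dp": [x, y, z], "twist": [wx, wy, wz], "fingers": fingers}, ...]. A call has 1 to 20 rows; each row is the pose to reach, as a shift and turn from the pose commanded when the call began, along the tool's axes at that moment; what a row does not reach only later rows make up. A row lasts 1/10 s, in which the tool goes at most 50 mm and 8.59 degrees, less where a joint would pass 70% of its speed; a pose out of reach is approached as far as the arm can. A call with a gripper value outside its range is refused whole. The fingers move at their own pace and stop on an object; FORCE is the grip in N (left out, the last holds). Time passes only in rows, so rows that repeat a pose let the fingers close. It gives the time, the measured TCP pose, the force, the opening and the grip force at its end, in the units of the state.
- manip.read_state(): the state, without advancing time (a new reading comes with each control period).
- viewer.grab_frame(name): name is "scene" or "top"; returns the picture (480x640x3 uint8, red, green, blue); there is no depth.
- viewer.get_calibration(name): a dict with "fx", "fy", "cx", "cy" (pixels), "k1" (the pictures are not rectified: a ray, as slopes to the right and down, at radius r is drawn at 1 + k1 r^2 times it, then the intrinsics apply), "world_to_cam" (4x4, takes a point from world to camera coordinates). Camera axes: x right, y down, z forward; pixel columns grow to the right and rows downward; lengths in m; the calibration is good to about 2 mm. A picture is of the moment at which its call begins. get_calibration takes no time and is no camera call.
- sign_off(): hands the job in; it is judged then, once.
The state is a dict: "t": time; "joint_pos": joint angles; "joint_velocities": joint speeds; "joint_torque": joint torques, N m; "tcp_pos": TCP position; "ee_rot": TCP orientation; "wrist_force": force on the tool from outside, world axes, zero at the start; "ft_torque": the same for the moment, N m; "gripper_width": opening from 0.0 (shut) to 1.0 (fully open); "grip_force": force on a finger pad.
Only numpy, scipy, OpenCV 4.12 (cv2) and the standard library are available. Lean on these libraries where they do the work, as an engineer would, in place of code of your own. Each camera call takes 0.05 s, during which the arm holds its last target. There are 200 camera calls.

## Task

Check the bore and keyway of the toothed pulley clamped in the three-jaw chuck with the keyed GO plug gauge, the one with the green band on its handle: lift it out of the wooden gauge block, enter its nose in the bore, turn it until the key finds the keyway, and push it fully home without forcing, until its collar sits flat on the pulley's face. Finish while still holding the gauge by its handle and pressing it down steadily with about 15 N (do not let go); leave the red NO-GO gauge in its hole and everything else where it is.

Things in the scene. Friction and masses are not known exactly. Their poses are not given: they have to be found in the camera images.
- go_gauge: Keyed GO plug gauge, steel, 124 mm long, 0.36 to 0.54 kg, upright in a hole of the wooden block, handle up. Origin: centre of the underside of its nose; z runs up the handle, x points from the axis through the key. Plug 36 mm in diameter, 46 mm long, foot chamfered 2.5 mm over the lowest 3.5 mm. In the block its collar rests on the block's top and the plug hangs in the hole with 2 mm of play.
- go_gauge_key (a point): Lower end of the GO gauge's key, 10 mm above the gauge's underside (below it the nose is plain and round), 20.5 mm from the axis. The key stands 5 mm proud of the plug (to 23 mm from the axis), is 9 mm wide (6 mm over its lowest 3 mm) and runs up to the collar.
- go_gauge_seat (a point): Centre of the underside of the GO gauge's dark collar, 46 mm above the gauge's origin; same axes. The collar is 60 mm in diameter and 8 mm thick (46 to 54 mm); a 4 mm wide white line on its top and edge marks the key's direction (+x).
- go_gauge_grip (a point): Point on the axis of the GO gauge's handle, 99 mm above its origin; same axes. The handle is an upright aluminium hexagon, 26 mm across flats, each flat 15 mm wide, from 54 to 124 mm, its top 20 mm green. Two of its flats look along the gauge's +y and -y, the others every 60 degrees from there.
- nogo_gauge: NO-GO plug gauge: same size and shape but a red band and a key 12.5 mm wide that does not fit the keyway; stands in the block's other hole, its top 138 mm above the bench. To be left alone.
- block: Wooden gauge block 95 x 190 x 60 mm, fixed; origin at the centre of its underside. Two holes 51 mm wide and 52 mm deep, 45 mm either side of its centre along its y; which gauge is in which varies.
- pulley: Steel toothed-belt pulley clamped hub-down in the chuck, it cannot move or turn: 50 mm high, flanges 88 mm in diameter, origin on its axis at its underside (57 mm above the bench), z up; its x axis points from the bore's axis through the middle of the keyway.
- bore_mouth (a point): Centre of the bore at the pulley's upper face, 107 mm above the bench; same axes as the pulley (x through the keyway). Bore 38 mm in diameter, keyway 11 mm wide, its bottom 24.5 mm from the axis, both open to the top and at least 48 mm deep; flat face around it out to 36 mm radius.
- chuck: Three-jaw chuck 125 mm in diameter, fixed to the bench; origin at the centre of its underside, its body 55 mm high, jaws around the pulley's hub up to 85 mm above the bench.
- caliper: Digital caliper lying on the bench, 235 mm long, 14 mm high. To be left alone.
- setting_ring: Steel setting ring, 76 mm in diameter, 22 mm high, on the bench. To be left alone.
- micrometer: Micrometer lying on the bench, about 150 mm long, 16 mm high. To be left alone.
- chuck_key: T-shaped chuck key lying on the bench, 110 mm wide, 16 mm high. To be left alone.
- brush: Cleaning brush lying on the bench, about 200 mm long and under 30 mm high. To be left alone.
- cleaner: White cleaner bottle with a blue cap, 64 mm in diameter, 170 mm high. To be left alone.
Not all that is in view belongs to the job. Leave any orange look-alike of the go_gauge alone. What is shaped like the chuck but blue or orange is not meant.

How it is judged:
By the outcome, as a careful person would: the job done as asked, in the order asked, and still so for the second after the job is handed in, while the arm keeps its last pose, push and grip.
It also fails if it takes over 69 s, if anything falls off the work surface, if the arm or the gripper's body presses on something with over 40 N, if the wrist force passes 120 N, or if a joint passes its speed limit or range.

## Working session

There is one attempt and no reset: what is moved stays moved. The work goes in short steps, Python scripts to look and compute and a shell command to move; the robot and the scene stay as the last step left them, time stands still between calls to the robot, and variables do not carry over. Pictures are saved under pics/ and viewed, at most 10 in all, crops included, and the job is handed in when it is done.

```bash
mkdir -p pics; ls; python3 - <<'E'
from station import manip, viewer
import cv2
for n in("scene","top"):
    im=viewer.grab_frame(n); cv2.imwrite(f"pics/{n}0.png",im[:,:,::-1]); print(n,viewer.get_calibration(n))
print(manip.read_state(),manip.nose_length)
E
```

```text
pics
scene {'fx': 468.829637116258, 'fy': 468.829637116258, 'cx': 320.15884857464636, 'cy': 240.7896247390714, 'k1': -0.11949054001073438, 'world_to_cam': array([[ 0.82292274,  0.56794876, -0.01524381, -0.5034193 ],
       [ 0.30753759, -0.46784219, -0.8285797 , -0.03168262],
       [-0.47772251,  0.67716903, -0.55966356,  1.1236576 ],
       [ 0.        ,  0.        ,  0.        ,  1.        ]])}
top {'fx': 533.4265566700744, 'fy': 533.4265566700744, 'cx': 324.1861987458775, 'cy': 237.41098225665678, 'k1': 0.008452849515164002, 'world_to_cam': array([[ 8.41166528e-03, -9.99964423e-01,  6.30022140e-04,
         1.12205865e-01],
       [-9.95970349e-01, -8.43432120e-03, -8.92856424e-02,
         5.44241947e-01],
       [ 8.92877796e-02,  1.23557567e-04, -9.96005862e-01,
         1.11928863e+00],
       [ 0.00000000e+00,  0.00000000e+00,  0.00000000e+00,
         1.00000000e+00]])}
{'t': 0.1, 'joint_pos': array([-1.32857896e+00,  3.00395302e-01,  1.52150119e+00, -2.92853032e-05,
        1.32070176e+00, -6.65831072e-02]), 'joint_velocities': array([-0.00128972, -0.00265305, -0.00254378, -0.00114581, -0.00132988,
       -0.00130419]), 'joint_torque': array([ 1.09152374e-03, -5.32644045e+01, -3.53284514e+01,  7.09357182e-02,
        2.34783848e-02, -8.21177673e-05]), 'tcp_pos': array([ 0.16710201, -0.5237781 ,  0.22196169]), 'ee_rot': array([-4.99617387e-04,  9.88103261e-01,  1.53791070e-01, -5.82282550e-05]), 'wrist_force': array([0.03177075, 0.64078545, 0.78341869]), 'ft_torque': array([-0.01574292,  0.02526349, -0.01199943]), 'grip_force': 0.0, 'gripper_width': 1.0039260520637527} 0.017
```

View pics/top0.png

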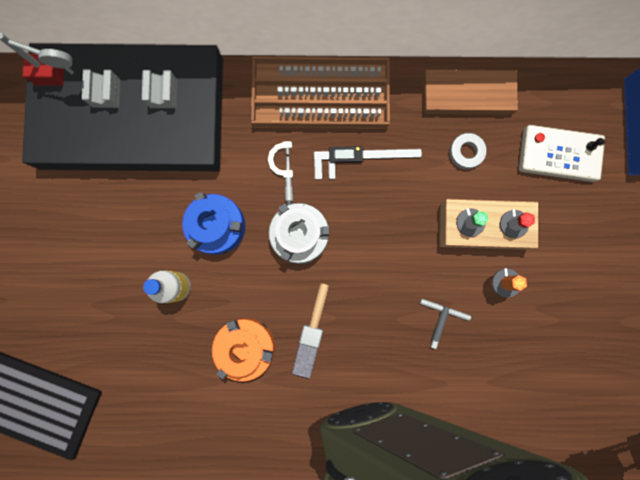

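View pics/scene0.png

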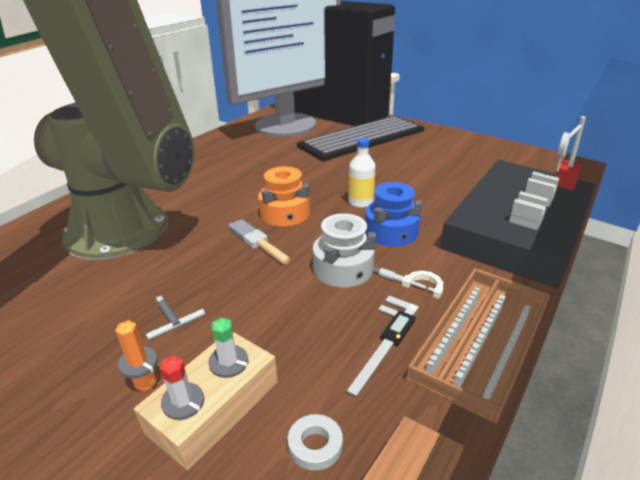

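Candidates in top view: green-banded gauge (481,218), red NO-GO (526,220), orange look-alike (519,284). The green one in the block is the GO gauge. Chucks are at grey (298,232), blue (212,223) and orange (242,350), and the grey one is meant. I'll confirm in an enlarged crop and measure.

```bash
cat > h.py <<'E'
import numpy as np, cv2
from station import manip, viewer
def ray(n,uv):
    c=viewer.get_calibration(n); T=c["world_to_cam"]; R=T[:3,:3]
    d=np.array([(uv[0]-c["cx"])/c["fx"],(uv[1]-c["cy"])/c["fy"]]); s=d.copy()
    for _ in range(10): s=d/(1+c["k1"]*(s@s))
    return -R.T@T[:3,3], R.T@np.array([*s,1])
def onz(n,uv,z):
    o,d=ray(n,uv); return (o+d*(z-o[2])/d[2])[:2]
def proj(n,p):
    c=viewer.get_calibration(n); q=c["world_to_cam"]@np.array([*p,1]); s=q[:2]/q[2]; s=s*(1+c["k1"]*(s@s))
    return s*[c["fx"],c["fy"]]+[c["cx"],c["cy"]]
def crop(im,x,y,w,h,k): return cv2.resize(im[y:y+h,x:x+w],None,fx=k,fy=k,interpolation=cv2.INTER_CUBIC)
E
python3 - <<'E'
from h import *
T=cv2.imread("pics/top0.png");S=cv2.imread("pics/scene0.png")
a=np.vstack([np.hstack([crop(T,455,195,90,60,4),crop(T,263,197,70,60,4)]),
  np.hstack([crop(S,190,310,90,80,4),crop(S,310,207,70,80,4)])])
cv2.imwrite("pics/c1.png",a);print(a.shape)
for n,I in(("top",T),("scene",S)):
    hsv=cv2.cvtColor(I,cv2.COLOR_BGR2HSV)
    m=cv2.inRange(hsv,(55,120,60),(80,255,255))
    k,l,st,ce=cv2.connectedComponentsWithStats(m)
    for i in range(1,k):
        if st[i,4]>20: print(n,st[i],ce[i],onz(n,ce[i],.138 if n=="top" else .13))
E
```

```text
(560, 640, 3)
top [472 212  11  14  46] [475.73913043 219.73913043] [ 0.56989116 -0.17612045]
scene [  0  25  39  22 242] [15.24380165 38.40909091] [-2.62480012  0.9735764 ]
scene [213 319  19  22 340] [221.87352941 329.47647059] [ 0.57492859 -0.18564393]
```

View pics/c1.png

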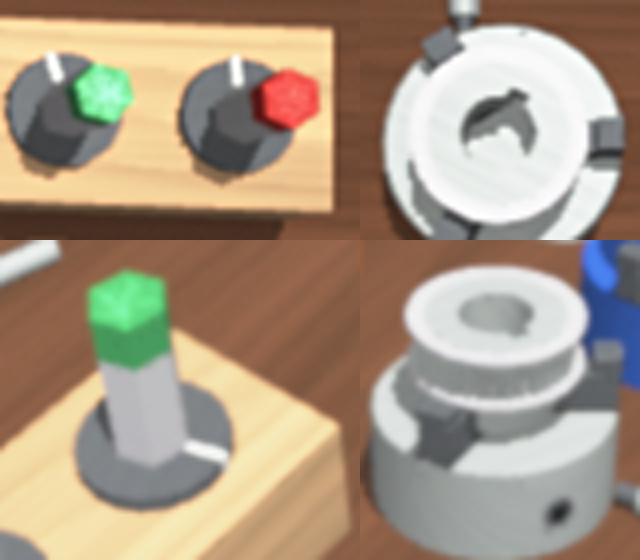

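The crops confirm it: the GO gauge has the green band, with its top at (480,218), its white line pointing roughly +x (world), and the pulley's keyway up-right of the bore. Measuring both views more exactly.

```bash
cat > m.py <<'E'
from h import *
T=cv2.imread("pics/top0.png");S=cv2.imread("pics/scene0.png")
# handle top (light green face hull) in both views
for n,I in(("top",T),("scene",S)):
    hsv=cv2.cvtColor(I,cv2.COLOR_BGR2HSV); m=cv2.inRange(hsv,(50,70,60),(85,255,255))
    g=m.copy(); v=hsv[:,:,2]; x0,y0=(465,205) if n=="top" else (205,310)
    sub=((m>0)&(v>175))[y0:y0+40,x0:x0+40].astype(np.uint8)
    M=cv2.moments(sub,True); c=(M["m10"]/M["m00"]+x0,M["m01"]/M["m00"]+y0); print(n,"hex top",c,M["m00"],onz(n,c,.138))
# collar (dark grey) + white line, top view
hsv=cv2.cvtColor(T,cv2.COLOR_BGR2HSV)
w=((hsv[:,:,2]>185)&(hsv[:,:,1]<50)); sub=w[205:220,460:476].astype(np.uint8)
ys,xs=np.nonzero(sub); P=np.c_[xs+460,ys+205].astype(float)
print("white px",P.mean(0),len(P),onz("top",P.mean(0),.068))
# flange ellipse, edges near predicted circle
def circ(n,c,r,z,tol,name,lim=(0,360)):
    I=T if n=="top" else S
    g=cv2.cvtColor(I,cv2.COLOR_BGR2GRAY).astype(float)
    pts=[]
    for it in range(3):
        pts=[]
        for a in np.radians(np.arange(lim[0],lim[1],4)):
            rr=np.arange(r-tol,r+tol,.0004)
            vals=[]
            for q in rr:
                u,v=proj(n,(c[0]+q*np.cos(a),c[1]+q*np.sin(a),z)); vals.append(cv2.getRectSubPix(g.astype(np.float32),(1,1),(u,v))[0,0])
            d=np.abs(np.gradient(cv2.GaussianBlur(np.array(vals)[:,None],(1,7),0)[:,0])); k=d.argmax()
            if d[k]>2.0: pts.append((c[0]+rr[k]*np.cos(a),c[1]+rr[k]*np.sin(a)))
        p=np.array(pts); 
        for _ in range(4):
            A=np.c_[2*p,np.ones(len(p))]; s=np.linalg.lstsq(A,(p**2).sum(1),rcond=None)[0]; R=np.sqrt(s[2]+s[:2]@s[:2])
            e=abs(np.hypot(*(p-s[:2]).T)-R); p=p[e<=max(np.median(e)*2.5,.0008)]
        c=s[:2]
    print(n,name,c,"R",R,len(p)); return c
c0=onz("top",(298,231),.107); print(c0)
for n in("top","scene"): 
    circ(n,c0,.044,.107,.006,"flange"); circ(n,c0,.019,.107,.005,"bore")
g0=onz("top",(470.7,222.3),.068)
for n in("top","scene"): circ(n,g0,.030,.068,.006,"collar")
E
python3 m.py
```

```text
top hex top (480.6979865771812, 217.5704697986577) 149.0 [ 0.57419796 -0.18577616]
scene hex top (221.09302325581396, 324.9441860465116) 215.0 [ 0.57437605 -0.18503814]
white px [468.16666667 211.125     ] 24 [ 0.59650602 -0.18075375]
[0.5482317  0.16900851]Traceback (most recent call last):
  File "m.py", line 36, in <module>
    circ(n,c0,.044,.107,.006,"flange"); circ(n,c0,.019,.107,.005,"bore")
    ~~~~^^^^^^^^^^^^^^^^^^^^^^^^^^^^^^
  File "m.py", line 25, in circ
    u,v=proj(n,(c[0]+q*np.cos(a),c[1]+q*np.sin(a),z)); vals.append(cv2.getRectSubPix(g.astype(np.float32),(1,1),(u,v))[0,0])
        ~~~~^^^^^^^^^^^^^^^^^^^^^^^^^^^^^^^^^^^^^^^^^
  File "h.py", line 11, in proj
    c=viewer.get_calibration(n); q=c["world_to_cam"]@np.array([*p,1]); s=q[:2]/q[2]; s=s*(1+c["k1"]*(s@s))
ValueError: time passes only in moves, steps and waits
```

```bash
sed -i 's/^def ray/CAL={n:viewer.get_calibration(n) for n in ("top","scene")}\ndef ray/; s/c=viewer.get_calibration(n);/c=CAL[n];/' h.py
cat >> m.py <<'E'
# keyway: sample ring at r=21.5..23.5mm on the face plane, top+scene view
cb=np.mean([c1 for c1 in B],0); print("bore used",cb)
for n,I in(("top",T),("scene",S)):
    g=cv2.cvtColor(I,cv2.COLOR_BGR2GRAY).astype(np.float32); row=[]
    for a in range(-180,180,5):
        v=[cv2.getRectSubPix(g,(1,1),tuple(proj(n,(cb[0]+q*np.cos(np.radians(a)),cb[1]+q*np.sin(np.radians(a)),.107))))[0,0] for q in(.021,.022,.023)]
        row.append((a,int(np.mean(v))))
    md=np.median([r[1] for r in row]); print(n,md,[r for r in row if r[1]<md-15])
E
sed -i 's/^c0=/B=[];c0=/; s/circ(n,c0,.044,.107,.006,"flange"); circ/B.append(circ(n,c0,.044,.107,.006,"flange")); circ/' m.py
python3 m.py
```

```text
top hex top (480.6979865771812, 217.5704697986577) 149.0 [ 0.57419796 -0.18577616]
scene hex top (221.09302325581396, 324.9441860465116) 215.0 [ 0.57437605 -0.18503814]
white px [468.16666667 211.125     ] 24 [ 0.59650602 -0.18075375]
[0.5482317  0.16900851]
top flange [0.55053171 0.17098254] R 0.04468757395896246 45
top bore [0.55052932 0.17081177] R 0.018583111943701682 54
scene flange [0.55117059 0.17138155] R 0.04528919797644255 76
scene bore [0.55058503 0.17199915] R 0.01837054968317521 70
top collar [ 0.57325676 -0.18481504] R 0.030359685225019518 57
scene collar [ 0.57708475 -0.18715578] R 0.030536413688085174 72
bore used [0.55085115 0.17118204]
top 236.0 [(-45, 212), (-40, 152), (-35, 114), (-30, 107), (-25, 106), (-20, 117), (-15, 169)]
scene 218.5 [(-40, 202), (-35, 185), (-30, 175), (-25, 170), (-20, 171), (-15, 183), (-10, 200)]
```

```bash
python3 -m crank '[{"dp":[0.491,-0.1985,0],"twist":[0,0,-0.941],"fingers":0},{"dp":[0.491,-0.1985,0],"twist":[0,0,-0.941],"fingers":0},{"dp":[0.491,-0.1985,0],"twist":[0,0,-0.941],"fingers":0},{"dp":[0.491,-0.1985,0],"twist":[0,0,-0.941],"fingers":0},{"dp":[0.491,-0.1985,0],"twist":[0,0,-0.941],"fingers":0},{"dp":[0.491,-0.1985,0],"twist":[0,0,-0.941],"fingers":0},{"dp":[0.491,-0.1985,0],"twist":[0,0,-0.941],"fingers":0},{"dp":[0.491,-0.1985,0],"twist":[0,0,-0.941],"fingers":0},{"dp":[0.491,-0.1985,0],"twist":[0,0,-0.941],"fingers":0},{"dp":[0.491,-0.1985,0],"twist":[0,0,-0.941],"fingers":0},{"dp":[0.491,-0.1985,0],"twist":[0,0,-0.941],"fingers":0},{"dp":[0.491,-0.1985,0],"twist":[0,0,-0.941],"fingers":0},{"dp":[0.491,-0.1985,0],"twist":[0,0,-0.941],"fingers":0},{"dp":[0.491,-0.1985,0],"twist":[0,0,-0.941],"fingers":0},{"dp":[0.491,-0.1985,0],"twist":[0,0,-0.941],"fingers":0},{"dp":[0.491,-0.1985,0],"twist":[0,0,-0.941],"fingers":0}]'
```

```text
t: 1.7
tcp_pos: [0.5741, -0.1864, 0.2227]
ee_rot: [0.0, 0.811, 0.585, 0.0]
wrist_force: [0.4, 0.2, -1.4]
gripper_width: 1.002
grip_force: 0.0
```

```bash
python3 -m crank '[{"dp":[0.001,0,0.05],"twist":[0,0,0],"fingers":0},{"dp":[0.001,0,0.08],"twist":[0,0,0],"fingers":0},{"dp":[0.001,0,0.1],"twist":[0,0,0],"fingers":0},{"dp":[0.001,0,0.1115],"twist":[0,0,0],"fingers":0},{"dp":[0.001,0,0.1115],"twist":[0,0,0],"fingers":0},{"dp":[0.001,0,0.1115],"twist":[0,0,0],"fingers":80},{"dp":[0.001,0,0.1115],"twist":[0,0,0],"fingers":140},{"dp":[0.001,0,0.1115],"twist":[0,0,0],"fingers":255},{"dp":[0.001,0,0.1115],"twist":[0,0,0],"fingers":255},{"dp":[0.001,0,0.1115],"twist":[0,0,0],"fingers":255},{"dp":[0.001,0,0.1115],"twist":[0,0,0],"fingers":255},{"dp":[0.001,0,0.1115],"twist":[0,0,0],"fingers":255},{"dp":[0.001,0,0.1115],"twist":[0,0,0],"fingers":255}]' 50
```

```text
t: 3.0
tcp_pos: [0.5749, -0.1847, 0.1109]
ee_rot: [-0.0, 0.811, 0.585, -0.0]
wrist_force: [0.4, -1.3, -0.4]
gripper_width: 0.359
grip_force: 0.0
```

```bash
python3 -m crank '[{"dp":[0,0,0],"twist":[0,0,0],"fingers":255},{"dp":[0,0,0],"twist":[0,0,0],"fingers":255},{"dp":[0,0,0],"twist":[0,0,0],"fingers":255},{"dp":[0,0,0],"twist":[0,0,0],"fingers":255},{"dp":[0,0,0],"twist":[0,0,0],"fingers":255},{"dp":[0,0,0],"twist":[0,0,0],"fingers":255}]' 50
```

```text
t: 3.6
tcp_pos: [0.5747, -0.1846, 0.1109]
ee_rot: [-0.0, 0.811, 0.585, -0.0]
wrist_force: [-4.4, 3.4, 1.6]
gripper_width: 0.274
grip_force: 50.0
```

```bash
python3 -m crank '[{"dp":[0,0,-0.015],"twist":[0,0,0],"fingers":255},{"dp":[0,0,-0.04],"twist":[0,0,0],"fingers":255},{"dp":[0,0,-0.08],"twist":[0,0,0],"fingers":255},{"dp":[0,0,-0.12],"twist":[0,0,0],"fingers":255},{"dp":[0,0,-0.15],"twist":[0,0,0],"fingers":255},{"dp":[0,0,-0.15],"twist":[0,0,0],"fingers":255},{"dp":[0,0,-0.15],"twist":[0,0,0],"fingers":255}]' 50
python3 - <<'E'
from h import *
ims=[viewer.grab_frame(n)[:,:,::-1] for n in("top","scene")]
for n,i in zip(("top","scene"),ims): cv2.imwrite(f"pics/{n}1.png",i)
s=manip.read_state(); print(s["tcp_pos"],s["wrist_force"],s["ft_torque"])
o=[]
for n,i in zip(("top","scene"),ims):
    u,v=proj(n,(s["tcp_pos"][0],s["tcp_pos"][1],.22)).astype(int); print(n,u,v); o.append(crop(np.ascontiguousarray(i),max(u-50,0),max(v-60,0),100,140,4))
cv2.imwrite("pics/c2.png",np.hstack(o))
E
```

```text
t: 4.3
tcp_pos: [0.5748, -0.1847, 0.2603]
ee_rot: [-0.0, 0.811, 0.585, -0.0]
wrist_force: [-0.3, 0.2, -5.2]
gripper_width: 0.274
grip_force: 50.0
[ 0.57436739 -0.18455811  0.25876254] [-0.17236713  0.06874761 -5.75654423] [ 0.00257625 -0.03942641 -0.00423767]
top 493 211
scene 212 278
```

View pics/c2.png

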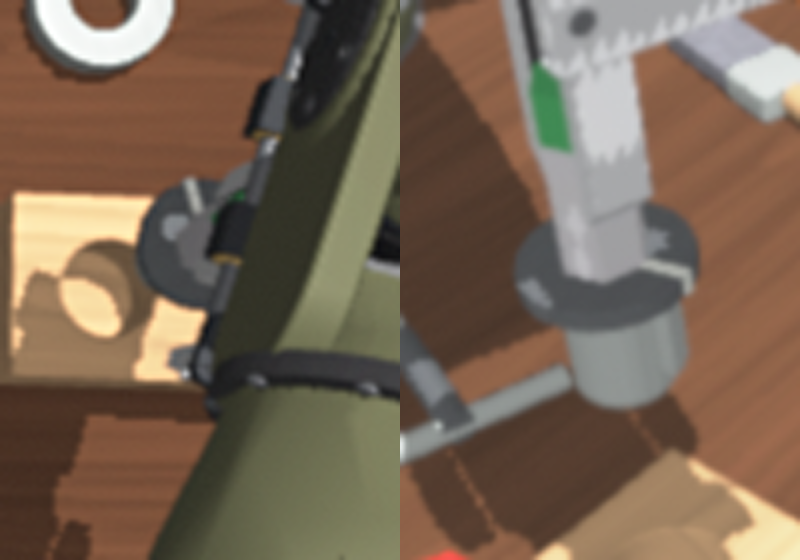

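The gauge hangs upright in the pads with its white line still near +x (about (192,193) in the left crop), and only the GO gauge is out. Carrying it over the bore, turned about 12° short of the keyway.

```bash
python3 -m crank '[{"dp":[0.02,-0.0082,0],"twist":[0,0,0],"fingers":255},{"dp":[0.06,-0.0246,0],"twist":[0,0,0.08],"fingers":255},{"dp":[0.1,-0.0409,0],"twist":[0,0,0.18],"fingers":255},{"dp":[0.14,-0.0573,0],"twist":[0,0,0.28],"fingers":255},{"dp":[0.18,-0.0737,0],"twist":[0,0,0.38],"fingers":255},{"dp":[0.22,-0.09,0],"twist":[0,0,0.464],"fingers":255},{"dp":[0.26,-0.1064,0],"twist":[0,0,0.464],"fingers":255},{"dp":[0.295,-0.1207,0],"twist":[0,0,0.464],"fingers":255},{"dp":[0.318,-0.1301,0],"twist":[0,0,0.464],"fingers":255},{"dp":[0.3306,-0.1353,0],"twist":[0,0,0.464],"fingers":255},{"dp":[0.3306,-0.1353,0],"twist":[0,0,0.464],"fingers":255},{"dp":[0.3306,-0.1353,0],"twist":[0,0,0.464],"fingers":255},{"dp":[0.3306,-0.1353,0],"twist":[0,0,0.464],"fingers":255},{"dp":[0.3306,-0.1353,0],"twist":[0,0,0.464],"fingers":255}]' 50
python3 - <<'E'
from h import *
s=manip.read_state(); p=s["tcp_pos"]; print(p,s["wrist_force"],s["ft_torque"],s["joint_pos"])
o=[]
for n in("top","scene"):
    i=np.ascontiguousarray(viewer.grab_frame(n)[:,:,::-1]); cv2.imwrite(f"pics/{n}2.png",i)
    u,v=proj(n,(p[0],p[1],.18)).astype(int); print(n,u,v,"plug foot expected",proj(n,(p[0],p[1],p[2]+.002-.099)),"collar",proj(n,(p[0],p[1],p[2]+.002-.045))); o.append(crop(i,u-50,v-70,100,140,4)); print(u-50,v-70)
cv2.imwrite("pics/c3.png",np.hstack(o))
E
```

```text
t: 5.8
tcp_pos: [0.551, 0.1707, 0.2609]
ee_rot: [0.0, 0.924, 0.382, -0.0]
wrist_force: [-1.0, 0.0, -4.8]
gripper_width: 0.279
grip_force: 50.0
[0.55101836 0.17069902 0.26086736] [-1.03545542  0.0262079  -4.78975583] [-0.06301209  0.00999274  0.0022895 ] [ 2.36959439e-01  3.34764877e-01  1.38611160e+00 -8.56390681e-05
  1.42084241e+00  1.02332212e+00]
top 295 225 plug foot expected [295.66538362 226.46579822] collar [294.07215578 223.14403375]
245 155
scene 343 192 plug foot expected [343.70989606 199.56092222] collar [344.05490635 173.67543615]
293 122
```

View pics/c3.png

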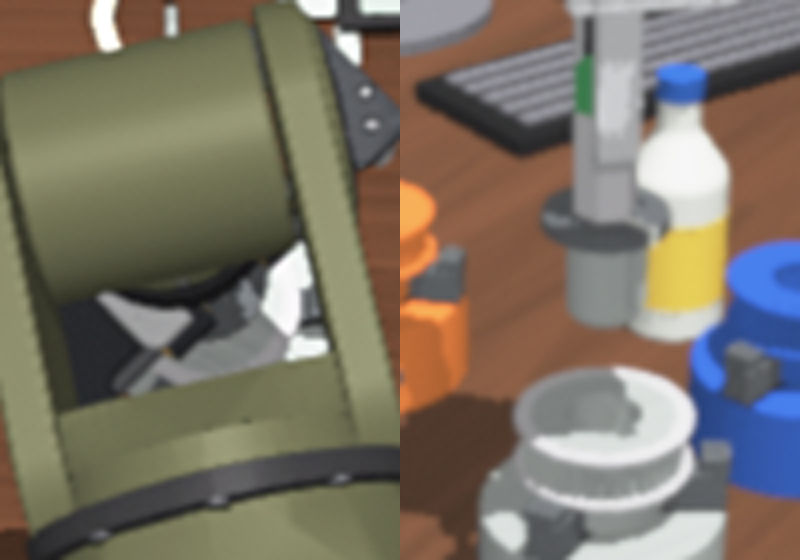

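The scene crop shows the plug axis at u≈344 and the bore at u≈344, so they line up; the top view is hidden by the arm. Descending to just above the face, then entering gently.

```bash
python3 -m crank '[{"dp":[0.0002,-0.0006,0.02],"twist":[0,0,0],"fingers":255},{"dp":[0.0002,-0.0006,0.04],"twist":[0,0,0],"fingers":255},{"dp":[0.0002,-0.0006,0.052],"twist":[0,0,0],"fingers":255},{"dp":[0.0002,-0.0006,0.055],"twist":[0,0,0],"fingers":255},{"dp":[0.0002,-0.0006,0.057],"twist":[0,0,0],"fingers":255},{"dp":[0.0002,-0.0006,0.058],"twist":[0,0,0],"fingers":255},{"dp":[0.0002,-0.0006,0.059],"twist":[0,0,0],"fingers":255},{"dp":[0.0002,-0.0006,0.059],"twist":[0,0,0],"fingers":255}]' 50
```

```text
t: 6.7
tcp_pos: [0.5507, 0.1723, 0.2023]
ee_rot: [0.0, 0.924, 0.383, 0.0]
wrist_force: [0.1, 0.9, -5.2]
gripper_width: 0.275
grip_force: 50.0
```

```bash
python3 -m crank '[{"dp":[0,0,0.001],"twist":[0,0,0],"fingers":255},{"dp":[0,0,0.002],"twist":[0,0,0],"fingers":255},{"dp":[0,0,0.003],"twist":[0,0,0],"fingers":255},{"dp":[0,0,0.003],"twist":[0,0,0],"fingers":255}]' 50; python3 -m crank '[{"dp":[0,0,0.001],"twist":[0,0,0],"fingers":255},{"dp":[0,0,0.002],"twist":[0,0,0],"fingers":255},{"dp":[0,0,0.003],"twist":[0,0,0],"fingers":255},{"dp":[0,0,0.003],"twist":[0,0,0],"fingers":255}]' 50
```

```text
t: 7.1
tcp_pos: [0.5505, 0.1723, 0.1988]
ee_rot: [-0.0, 0.924, 0.383, -0.0]
wrist_force: [0.9, 0.5, -6.1]
gripper_width: 0.276
grip_force: 50.0
t: 7.5
tcp_pos: [0.5505, 0.1723, 0.1957]
ee_rot: [-0.0, 0.924, 0.383, -0.0]
wrist_force: [0.3, -0.2, -4.3]
gripper_width: 0.279
grip_force: 50.0
```

```bash
python3 -m crank '[{"dp":[0,0,0],"twist":[0,0,0.1],"fingers":255},{"dp":[0,0,0],"twist":[0,0,0.2],"fingers":255},{"dp":[0,0,0],"twist":[0,0,0.21],"fingers":255},{"dp":[0,0,0.001],"twist":[0,0,0.21],"fingers":255},{"dp":[0,0,0.002],"twist":[0,0,0.21],"fingers":255},{"dp":[0,0,0.003],"twist":[0,0,0.21],"fingers":255},{"dp":[0,0,0.0035],"twist":[0,0,0.21],"fingers":255},{"dp":[0,0,0.0035],"twist":[0,0,0.21],"fingers":255}]' 50
```

```text
t: 8.3
tcp_pos: [0.5505, 0.1722, 0.1923]
ee_rot: [-0.0, 0.959, 0.284, -0.0]
wrist_force: [-0.1, 0.7, -4.7]
gripper_width: 0.278
grip_force: 50.0
```

```bash
python3 -m crank '[{"dp":[0,0,0.001],"twist":[0,0,0],"fingers":255},{"dp":[0,0,0.002],"twist":[0,0,0],"fingers":255},{"dp":[0,0,0.003],"twist":[0,0,0],"fingers":255},{"dp":[0,0,0.004],"twist":[0,0,0],"fingers":255},{"dp":[0,0,0.004],"twist":[0,0,0],"fingers":255}]' 50; python3 -c "
from h import *; s=manip.read_state(); print(s['tcp_pos'],s['wrist_force'],s['ft_torque'])"
```

```text
t: 8.8
tcp_pos: [0.5505, 0.1723, 0.1883]
ee_rot: [-0.0, 0.959, 0.284, -0.0]
wrist_force: [-0.0, 0.2, -5.7]
gripper_width: 0.275
grip_force: 50.0
[0.55049825 0.17226881 0.18827883] [-0.00806457  0.22553105 -5.72713698] [-0.03616726 -0.05281044 -0.00340864]
```

```bash
python3 -m crank '[{"dp":[0,0,0.002],"twist":[0,0,0],"fingers":255},{"dp":[0,0,0.004],"twist":[0,0,0],"fingers":255},{"dp":[0,0,0.006],"twist":[0,0,0],"fingers":255},{"dp":[0,0,0.008],"twist":[0,0,0],"fingers":255},{"dp":[0,0,0.01],"twist":[0,0,0],"fingers":255},{"dp":[0,0,0.012],"twist":[0,0,0],"fingers":255},{"dp":[0,0,0.012],"twist":[0,0,0],"fingers":255}]' 50; python3 -m crank '[{"dp":[0,0,0.002],"twist":[0,0,0],"fingers":255},{"dp":[0,0,0.004],"twist":[0,0,0],"fingers":255},{"dp":[0,0,0.006],"twist":[0,0,0],"fingers":255},{"dp":[0,0,0.008],"twist":[0,0,0],"fingers":255},{"dp":[0,0,0.01],"twist":[0,0,0],"fingers":255},{"dp":[0,0,0.012],"twist":[0,0,0],"fingers":255},{"dp":[0,0,0.014],"twist":[0,0,0],"fingers":255},{"dp":[0,0,0.014],"twist":[0,0,0],"fingers":255}]' 50
```

```text
t: 9.5
tcp_pos: [0.5504, 0.1722, 0.1761]
ee_rot: [-0.0, 0.959, 0.284, -0.0]
wrist_force: [-0.1, -0.3, -4.8]
gripper_width: 0.276
grip_force: 50.0
t: 10.3
tcp_pos: [0.5504, 0.1722, 0.1621]
ee_rot: [-0.0, 0.959, 0.284, -0.0]
wrist_force: [-0.4, 0.3, -3.9]
gripper_width: 0.276
grip_force: 50.0
```

```bash
python3 -m crank '[{"dp":[0,0,0.001],"twist":[0,0,0],"fingers":255},{"dp":[0,0,0.002],"twist":[0,0,0],"fingers":255},{"dp":[0,0,0.003],"twist":[0,0,0],"fingers":255},{"dp":[0,0,0.0035],"twist":[0,0,0],"fingers":255},{"dp":[0,0,0.0035],"twist":[0,0,0],"fingers":255}]' 50; python3 -m crank '[{"dp":[0,0,0.0005],"twist":[0,0,0],"fingers":255},{"dp":[0,0,0.0005],"twist":[0,0,0],"fingers":255}]' 50;
```

```text
t: 10.8
tcp_pos: [0.5505, 0.1723, 0.1589]
ee_rot: [0.0, 0.959, 0.284, -0.0]
wrist_force: [0.5, 0.5, -5.1]
gripper_width: 0.277
grip_force: 50.0
t: 11.0
tcp_pos: [0.5505, 0.1723, 0.1584]
ee_rot: [0.0, 0.959, 0.284, -0.0]
wrist_force: [-0.3, 0.7, -5.2]
gripper_width: 0.274
grip_force: 50.0
```

```bash
python3 -m crank '[{"dp":[0,0,0.0005],"twist":[0,0,0],"fingers":255},{"dp":[0,0,0.0005],"twist":[0,0,0],"fingers":255}]' 55
```

```text
t: 11.2
tcp_pos: [0.5505, 0.1723, 0.1579]
ee_rot: [-0.0, 0.959, 0.284, -0.0]
wrist_force: [-0.3, 0.9, -4.9]
gripper_width: 0.28
grip_force: 55.0
```

```bash
python3 -m crank '[{"dp":[0,0,0.0005],"twist":[0,0,0],"fingers":255},{"dp":[0,0,0.0005],"twist":[0,0,0],"fingers":255}]' 55
```

```text
t: 11.4
tcp_pos: [0.5506, 0.1723, 0.1578]
ee_rot: [-0.0, 0.959, 0.284, 0.0]
wrist_force: [-2.6, 0.3, 0.6]
gripper_width: 0.279
grip_force: 55.0
```

```bash
python3 -m crank '[{"dp":[0,0,0.0005],"twist":[0,0,0],"fingers":255},{"dp":[0,0,0.0005],"twist":[0,0,0],"fingers":255}]' 55
```

```text
t: 11.6
tcp_pos: [0.5506, 0.1724, 0.1578]
ee_rot: [0.0, 0.959, 0.284, 0.0]
wrist_force: [-4.8, -0.7, 5.7]
gripper_width: 0.273
grip_force: 55.0
```

```bash
python3 -m crank '[{"dp":[-0.0003,-0.0002,0.0003],"twist":[0,0,0],"fingers":255},{"dp":[-0.0003,-0.0002,0.0006],"twist":[0,0,0],"fingers":255},{"dp":[-0.0003,-0.0002,0.0006],"twist":[0,0,0],"fingers":255},{"dp":[-0.0003,-0.0002,0.0006],"twist":[0,0,0],"fingers":255},{"dp":[-0.0003,-0.0002,0.0006],"twist":[0,0,0],"fingers":255}]' 55
python3 - <<'E'
from h import *
i=np.ascontiguousarray(viewer.grab_frame("scene")[:,:,::-1]); cv2.imwrite("pics/s3.png",i); cv2.imwrite("pics/c4.png",crop(i,290,150,120,140,4))
s=manip.read_state(); print(s["tcp_pos"],s["wrist_force"],s["ft_torque"],s["ee_rot"])
E
```

```text
t: 12.1
tcp_pos: [0.5506, 0.1724, 0.1578]
ee_rot: [0.0, 0.959, 0.284, 0.001]
wrist_force: [-5.3, -1.1, 8.9]
gripper_width: 0.277
grip_force: 55.0
[0.55056699 0.17237211 0.15778464] [-4.19614227 -1.27299927 10.3817622 ] [-0.3589261   0.91064387 -0.02141366] [1.14799791e-04 9.58822050e-01 2.84005977e-01 9.32201575e-04]
```

View pics/c4.png

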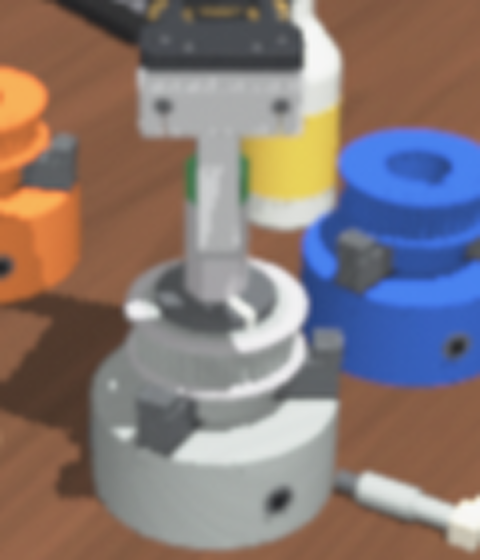

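```bash
python3 -m crank '[{"dp":[-0.0004,-0.0003,0.0001],"twist":[0,0,0],"fingers":255},{"dp":[-0.0004,-0.0003,0.0001],"twist":[0,0,0],"fingers":255},{"dp":[-0.0004,-0.0003,0.0001],"twist":[0,0,0],"fingers":255},{"dp":[-0.0004,-0.0003,0.0001],"twist":[0,0,0],"fingers":255},{"dp":[-0.0004,-0.0003,0.0001],"twist":[0,0,0],"fingers":255},{"dp":[-0.0004,-0.0003,0.0001],"twist":[0,0,0],"fingers":255},{"dp":[-0.0004,-0.0003,0.0001],"twist":[0,0,0],"fingers":255},{"dp":[-0.0004,-0.0003,0.0001],"twist":[0,0,0],"fingers":255}]' 55
python3 -c "
from h import *
for k in range(4): viewer.grab_frame('top'); s=manip.read_state(); print(s['t'],s['tcp_pos'],s['wrist_force'],s['ft_torque'])"
```

```text
t: 12.95
tcp_pos: [0.5505, 0.1724, 0.1578]
ee_rot: [0.0, 0.959, 0.284, 0.002]
wrist_force: [-0.7, -1.5, 9.0]
gripper_width: 0.277
grip_force: 55.0
13.0 [0.55053895 0.17237578 0.15779146] [-0.58184728 -0.96834786  8.20257372] [-0.3941358   0.26140632 -0.00424272]
13.05 [0.55052642 0.17234576 0.15778546] [-0.54746829 -0.7324266   7.6041941 ] [-0.37970832  0.27940402 -0.09138466]
13.1 [0.55053359 0.17235687 0.15779984] [-0.36171023 -1.58483859  8.33301593] [-0.37562305  0.32552871 -0.02961773]
13.15 [0.5505291  0.17238287 0.15778727] [-0.810352   -1.54468068  9.12931126] [-0.38507137  0.28706898 -0.01030153]
```

```bash
python3 -m crank '[{"dp":[0,0,0.0003],"twist":[0,0,0],"fingers":255},{"dp":[0,0,0.0003],"twist":[0,0,0],"fingers":255},{"dp":[0,0,0.0003],"twist":[0,0,0],"fingers":255},{"dp":[0,0,0.0003],"twist":[0,0,0],"fingers":255},{"dp":[0,0,0.0003],"twist":[0,0,0],"fingers":255},{"dp":[0,0,0.0003],"twist":[0,0,0],"fingers":255},{"dp":[0,0,0.0003],"twist":[0,0,0],"fingers":255},{"dp":[0,0,0.0003],"twist":[0,0,0],"fingers":255}]' 55
python3 -c "
from h import *
for k in range(6): viewer.grab_frame('top'); s=manip.read_state(); print(s['t'],s['tcp_pos'],s['wrist_force'])"
```

```text
t: 13.95
tcp_pos: [0.5505, 0.1724, 0.1578]
ee_rot: [0.0, 0.959, 0.284, 0.002]
wrist_force: [-2.5, -2.1, 11.4]
gripper_width: 0.28
grip_force: 55.0
14.0 [0.55053345 0.17236557 0.1577657 ] [-1.35965122 -1.32193559 10.87268545]
14.05 [0.5505615  0.17238605 0.15780934] [-1.35480596 -0.61726241 11.49194005]
14.1 [0.55055552 0.17237458 0.15779671] [-3.16363081 -0.47971716 10.93537382]
14.15 [0.55057069 0.17235916 0.15778577] [-1.47280782 -1.19257562 10.37550614]
14.2 [0.55057226 0.1723701  0.15780181] [-2.16362483 -0.86826309 11.59372259]
14.25 [0.55056303 0.17236815 0.15780266] [-1.76098336 -0.85516936 11.22922105]
```

Steady: about 11 N at the wrist plus 5 N gauge weight puts about 16 N on the face, with the collar seated at the expected height.

```bash
python3 -c "
from station import sign_off; print(sign_off())"
```

```text
the job is handed in; nothing more can be done
None
```

The GO gauge is fully home in the pulley's bore and keyway, with its collar on the face. It is still gripped by the handle and pressed down with about 16 N on the face (11 N at the wrist plus the gauge's weight), and nothing was forced. The NO-GO gauge was left in its hole; the job was handed in at about 14 s.

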